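# Slide the jig cover onto its pin and hold it down

### The arm

A 6-joint arm with a two-finger parallel gripper is mounted at the origin on the work surface. World frame = base frame: x ahead of the robot, y to its left, z up, the work surface at z = 0. Lengths are in mm, angles in rad, forces in N, time in s.
With the tool pointing down it reaches from about 300 to 775 mm from the base axis. Payload 14.6 kg.
Tool frame: the origin (TCP) lies midway between the tips of the shut fingers; the grasp point (between the pads) lies grasp_offset behind it (grasp_offset is the distance from the TCP to the grasp point, in mm); z points along the fingers, y is the line along which they close (so a half turn about z gives the same grasp; the last joint's range is limited). The gripper opens to 94 mm and grips with 3 to 60 N. Pads are 16 mm wide; open, the fingers measure 119 mm over their backs; the gripper's body (75 mm by 177 mm) begins 78 mm behind the grasp point.
Start: joints at [1.241, 0.3, 1.521, -0, 1.321, -0.067], TCP at [142.88, 531.107, 205.446] pointing down, gripper open.
Joint ranges: [-3.03, 3.03], [-0.79, 2.21], [0.23, 2.52], [-1.04, 4.18], [0, 3.07], [-2.55, 2.55]. Speed limits (rad/s): [2.22, 2.22, 2.57, 3.14, 3.14, 3.14].

### API

Orientations are given as [roll, pitch, yaw] about the fixed x, y, z axes, in that order (R = Rz(yaw) Ry(pitch) Rx(roll)).
In Python, from cell import * gives the robot as it stands. The module is installed in compiled form; this text tells all that it offers.
- The arm moves only by the shell command python3 -m jog 'ROWS' [FORCE]. ROWS is JSON, a list of rows, each a list of 3 entries, a list of its own where there are three numbers: the finger opening in mm, from 0 to 94, then the shift along the tool's x, y, z in units of 50 mm (1.0 is 50 mm), then the turn about the tool's z in units of 180 degrees (1.0 is 180 degrees). In form: [[fingers, [dx, dy, dz], twist], ...]. A call has 1 to 20 rows; each row shifts and turns the commanded pose from where the row before left it, along the tool's axes as they then stand; what a row does not reach is not made up. A row lasts 1/10 s, in which the tool goes at most 50 mm and 8.59 degrees, less where a joint would pass 70% of its speed; a pose out of reach is approached as far as the arm can. A call with a number of a shift or a turn outside -1 to 1 is refused whole. A call with a gripper value outside its range is refused whole. The fingers move at their own pace and stop on an object; FORCE is the grip in N (left out, the last holds). Time passes only in rows, so rows that do not move let the fingers close. It gives the time, the measured TCP pose, the force, the opening and the grip force at its end, in the units of the state.
- read_state(): the state, without advancing time (a new reading comes with each control period).
- camera(name): name is "scene" or "side" or "wrist"; returns the picture (420x560x3 uint8, red, green, blue); there is no depth.
- calibration(name): a dict with "mtx" (3x3 intrinsics, pixels), "cam_to_world" (4x4, takes a point from camera to world coordinates); the wrist camera has in their place "hand_eye" (4x4, takes a point from camera to tool coordinates, whose origin is the TCP and whose axes are the flange's). Camera axes: x right, y down, z forward; pixel columns grow to the right and rows downward; lengths in mm; the calibration is good to about 2 mm. A picture is of the moment at which its call begins: read the wrist's pose just before it. calibration takes no time and is no camera call.
- sign_off(): hands the job in; it is judged then, once.
Trained networks look in the newest picture that a camera, given by its name, has taken for a name from the list of things; names that differ only in an ending like _2 or _b are one class to them, and where a whole thing is asked for, a point or a joint stands for the part that bears it (a point fixed in the world has none). Each returns a list of dicts, best first, with "conf" (0 to 1); they miss things now and then, are a little off and sometimes report something else, mostly with a low value. They report only what shows in the picture. A call takes as long as a camera call. They do not tell look-alikes from the thing itself.
- regions_of(camera, query): "pixels" (420x560 bool, what is visible of it) and "rect" ([centre column, centre row, width, height] in pixels, round what is visible of it).
The state is a dict: "clock": time; "joints": joint angles; "qd": joint speeds; "effort": joint torques, N m; "eef_pos": TCP position; "eef_rot": TCP orientation; "wrist_force": force on the tool from outside, world axes, zero at the start; "moment": the same for the moment, N m; "finger_gap": finger opening in mm; "finger_force": force on a finger pad.
Only numpy, scipy, OpenCV 4.12 (cv2) and the standard library are available. Lean on these libraries where they do the work, as an engineer would, in place of code of your own. Each camera call takes 0.05 s, during which the arm holds its last target. There are 200 camera calls.

### The job

Flatten the silver wirework in the jig: take the aluminium cover by its blue rib and slide it over the clay slab, without lifting it off, out over the sprung steel plate until it drops onto the brass locating pin that the cover hides, square with the jig. Then press the cover all the way down to the stop of the springs and finish while still holding it pressed down there. Leave everything else where it is.

Things in the scene. Friction and masses are not known exactly. Their poses are not given: they have to be found in the camera images.
- cover_center (a point): loose jig cover, about 0.32 kg: aluminium plate 90 x 80 x 15 mm (x, y, z) with a blue rib on its middle, 50 mm long (x), 16 mm thick (y), 30 mm high above the plate; 45 mm high in all. The point is on its centre line, 22.5 mm above its underside; z up. It looks the same after a half turn. At the start it lies flat on the slab, its yaw within about 0.55 rad of the pin frame's.
- cover_hole (a point): mouth of the blind hole for the pin, in the middle of the cover's underside (hidden from above): 12.5 mm wide, 12 mm deep, with a 2 mm chamfer. Same axes as the cover
- pin_tip (a point): tip of the jig's brass pin: upright, 10 mm thick, its last 3 mm coned to 6 mm; stands in the middle of a dark sprung plate, 100 x 86 mm (x, y), with silver wire on it, whose top is 5.2 mm below this point. z up; +y points to the slab. The jig is fixed to the bench; place and yaw vary. Square: the cover's x axis parallel to this x axis, either way round, within 7 degrees.
- slab_edge (a point): middle of the top edge of the clay slab, beside the sprung plate; axes as the pin's. It lies 48 mm from the pin axis towards +y and 0.8 mm above the pin's tip (30 mm above the bench). The slab's flat top runs from here 200 mm to +y, 110 mm to -x and 150 mm to +x. On the pin the cover's underside rests on the sprung plate, 6 mm below the slab's top, and clears this edge by 8 mm.
- platen (a joint): travel of the sprung steel plate, m: 0 up (at rest, also under the cover's own weight), 0.005 fully down on its stop. Besides the cover's weight it takes about 3 N to start it and about 8 N to hold it fully down.
- leaf: bystander: silver wire leaf 50 x 26 mm, 3 mm high, lying on the far part of the slab; origin under its centre
- rosette: bystander: silver wire rosette 32 mm wide, 3 mm high, on the far part of the slab; origin under its centre
- cup: bystander: dark red cup 76 mm wide, 70 mm high, with tools standing in it up to 120 mm; origin under its centre
- jar: bystander: glass jar with red cap, 80 mm wide, 110 mm high; origin under its centre
- dish: bystander: white dish 130 mm wide, 16 mm high, with stones; origin under its centre
- tongs: bystander: dark bent-wire fork 145 x 30 mm, 7 mm high, lying on the bench; origin under its centre
- mallet: bystander: mallet lying on the bench, wooden handle 180 mm long along x, white head 70 mm long across it at the +x end, 32 mm high; origin under the handle
Not all that is in view belongs to the job. What is shaped like the part that bears cover_center but turquoise is not meant.

How it is judged (in metres and radians):
On the way:
1. the cover has dropped onto the pin, square and flat (horizontal distance between cover_center and pin_tip below 0.003 m and angle between cover_center's own z axis and vertical below 0.06 rad and angle between the x axis of cover_center and the x axis of pin_tip, either way round below 0.13 rad and z of cover_center in the frame of pin_tip below 0.0195 m), for 0.1 s.
At the end, for the whole second after the job is handed in: The cover sits on the pin (centre within 3 mm of it, level within 0.06 rad, square within 0.13 rad) and the robot's fingers hold it at rest, pressed down with the sprung plate at least 4 of its 5 mm down; every bystander within 20 mm of its start (horizontal distance between cover_center and pin_tip below 0.003 m and angle between cover_center's own z axis and vertical below 0.06 rad and angle between the x axis of cover_center and the x axis of pin_tip, either way round below 0.13 rad and z of cover_center in the frame of pin_tip below 0.0138 m and value of joint platen above 0.004 m and linear speed of cover below 0.01 m/s and contact force between cover and the fingers above 2 N and distance of each of leaf, rosette, cup, jar, dish, tongs, mallet from where it was at the start of the episode below 0.02 m); the arm keeps its last pose, push and grip.
It fails at once if the cover is lifted more than 15 mm off the slab (z of cover_center in the frame of pin_tip above 0.0383 m).
It fails at once if the cover is tipped (angle between cover_center's own z axis and vertical above 0.35 rad).
It fails at once if a bystander is moved more than 20 mm (distance of any of leaf, rosette, cup, jar, dish, tongs, mallet from where it was at the start of the episode above 0.02 m).
It also fails if it takes over 43 s, if anything falls off the work surface, if the arm or the gripper's body presses on something with over 40 N, if the wrist force passes 120 N, or if a joint passes its speed limit or range.

## Working session

There is one attempt and no reset: what is moved stays moved. The work goes in short steps, Python scripts to look and compute and a shell command to move; the robot and the scene stay as the last step left them, time stands still between calls to the robot, and variables do not carry over. Pictures are saved under pics/ and viewed, at most 10 in all, crops included, and the job is handed in when it is done.

```bash
mkdir -p pics
cat > h.py <<'E'
from cell import *
import numpy as np, cv2
from scipy.spatial.transform import Rotation as R
def cam(name):
    c=calibration(name); K=np.array(c["mtx"])
    if name=="wrist":
        s=read_state(); T=np.eye(4); T[:3,:3]=R.from_euler('xyz',s["eef_rot"]).as_matrix(); T[:3,3]=s["eef_pos"]
        return K,T@np.array(c["hand_eye"])
    return K,np.array(c["cam_to_world"])
def px2w(K,T,uv,z):
    uv=np.atleast_2d(uv).astype(float); d=np.c_[uv,np.ones(len(uv))]@np.linalg.inv(K).T@T[:3,:3].T
    o=T[:3,3]; return o+d*((z-o[2])/d[:,2])[:,None]
def w2px(K,T,p):
    p=(np.atleast_2d(p)-T[:3,3])@T[:3,:3]; q=p@K.T; return q[:,:2]/q[:,2:]
E
python3 - <<'E'
from h import *
s=read_state(); print(s)
ims=[]
for n in ["scene","side","wrist"]:
    K,T=cam(n); im=camera(n); cv2.imwrite(f"pics/{n}0.png",im[:,:,::-1]); print(n,T[:3,3].round())
    for q in ["cover_center","platen","pin_tip"]:
        for r in regions_of(n,q)[:3]: print(n,q,round(r["conf"],2),np.round(r["rect"]),r["pixels"].sum())
E
```

```text
{'clock': 0.0, 'joints': array([ 1.24137698e+00,  3.00451805e-01,  1.52162091e+00,  2.77954297e-05,
        1.32069890e+00, -6.66113262e-02]), 'qd': array([-1.22174253e-04,  1.10142142e-04, -9.84018495e-04, -4.16824016e-04,
        1.15612650e-03,  7.45656269e-05]), 'effort': array([ 1.99947266e-03, -5.31803834e+01, -3.52736521e+01,  7.09479419e-02,
        2.43659428e-02, -8.04113120e-05]), 'eef_pos': array([142.79764504, 530.85045127, 204.88007093]), 'eef_rot': array([-3.14041810e+00, -1.05336845e-04,  2.87877767e+00]), 'wrist_force': array([ 0.69502381, -0.70658453,  0.20622517]), 'moment': array([-0.0584899 ,  0.08091285,  0.03159061]), 'finger_force': 0.0, 'finger_gap': 93.94248990254003}
scene [1629. -372. 1035.]
scene cover_center 0.67 [246. 195.  37.  26.] 565
scene cover_center 0.62 [291. 225.  28.  25.] 681
scene cover_center 0.57 [344. 222.  38.  21.] 646
scene platen 0.86 [230. 240.  39.  29.] 795
scene pin_tip 0.96 [268. 241. 118.  78.] 5167
scene pin_tip 0.3 [388. 197.  30.  40.] 1023
side [505. 783. 808.]
side cover_center 0.9 [258. 294.  46.  39.] 1382
side cover_center 0.84 [268. 232.  47.  35.] 1042
side platen 0.66 [275. 187.  39.  25.] 693
side pin_tip 0.76 [256. 222. 117.  87.] 6245
wrist [ 76. 550. 384.]
wrist cover_center 0.49 [248. 368.  38.  39.] 416
```

Run:
```python
import cv2,numpy as np
a=cv2.imread("pics/scene0.png")[150:300,150:430]; b=cv2.imread("pics/side0.png")
cv2.imwrite("pics/a.png",cv2.resize(a,None,fx=2.8,fy=2.8,interpolation=cv2.INTER_CUBIC))
cv2.imwrite("pics/b.png",cv2.resize(b[130:350,140:420],None,fx=2.7,fy=2.7,interpolation=cv2.INTER_CUBIC))
```

```text
(no output)
```

View pics/a.png

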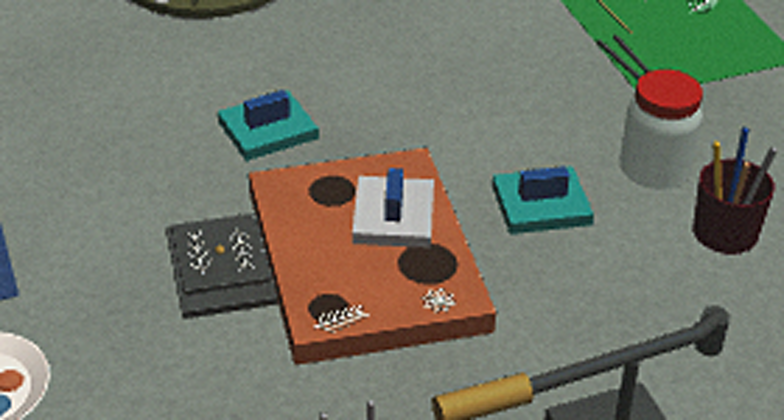

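View pics/b.png

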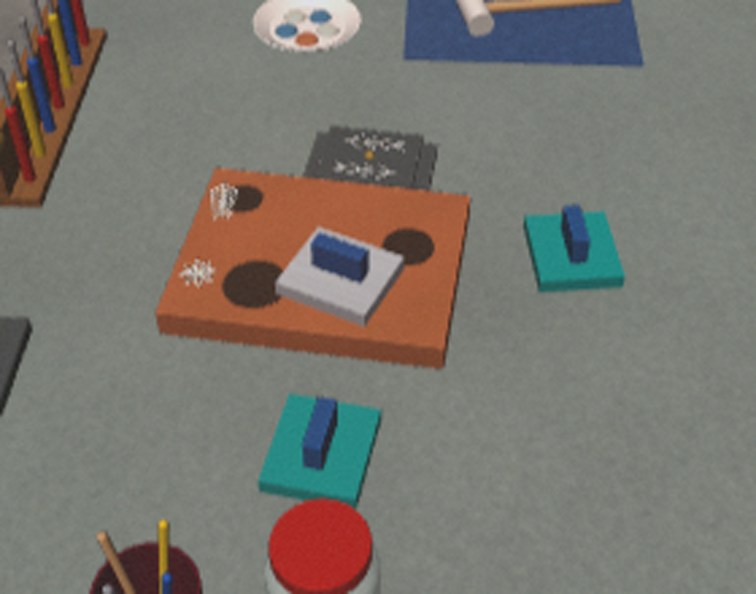

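The silver plate with the blue rib, at scene (291,224) and side (266,231), is the cover. The same shapes at scene (246,195) and (344,222) are turquoise, so they're decoys. The pin shows at scene (229,239) and side (277,187).

Run:
```python
from h import *
def sc(p): return np.array(p)/2.8+[150,150]
def sd(p): return np.array(p)/2.7+[140,130]
for n,f,pin,cov,ribtop,slab in [("scene",sc,[220,247],[[357,177],[434,179],[431,238],[353,236]],[[388,171],[402,170],[402,199],[386,205]],[[250,172],[430,149],[495,315],[293,347]]),
  ("side",sd,[369,153],[[322,228],[403,263],[365,316],[276,278]],[[313,235],[321,229],[368,246],[365,256]],[[218,168],[469,196],[444,352],[160,318]])]:
    K,T=cam(n); print(n,"pin",px2w(K,T,f(pin),29.2)[0].round(1))
    P=px2w(K,T,f(cov),45)[:,:2]; print("cov",P.round().tolist(),P.mean(0).round(1),cv2.minAreaRect(P.astype(np.float32)))
    P=px2w(K,T,f(ribtop),75)[:,:2]; print("rib",P.mean(0).round(1),cv2.minAreaRect(P.astype(np.float32)))
    P=px2w(K,T,f(slab),30)[:,:2]; print("slab",P.round().tolist(),cv2.minAreaRect(P.astype(np.float32)))
    for q in ["leaf","rosette","cup","jar","dish","tongs","mallet"]:
        for r in regions_of(n,q)[:1]: print(q,round(r["conf"],2),px2w(K,T,r["rect"][:2],30)[0].round())
K,T=cam("wrist");print(T.round(2))
```

```text
scene pin [ 570.5 -136.7   29.2]
cov [[530.0, 25.0], [560.0, 101.0], [644.0, 64.0], [616.0, -10.0]] [587.5  45. ] ((587.8006591796875, 45.562828063964844), (81.18169403076172, 92.92271423339844), 67.89019775390625)
rib [589.5  44.3] ((591.4032592773438, 43.885223388671875), (15.705314636230469, 55.47677993774414), 67.30430603027344)
slab [[468.0, -75.0], [495.0, 123.0], [751.0, 88.0], [727.0, -109.0]] ((610.5128784179688, 6.983619689941406), (199.3159942626953, 261.4591979980469), 82.50833892822266)
leaf 0.57 [550. 385.  30.]
rosette 0.62 [724.  47.  30.]
cup 0.72 [554. 382.  30.]
jar 0.72 [552. 382.  30.]
dish 0.67 [ 678. -393.   30.]
tongs 0.68 [ 678. -397.   30.]
mallet 0.82 [ 413. -435.   30.]
side pin [ 566.6 -131.3   29.2]
cov [[603.0, -3.0], [526.0, 39.0], [556.0, 105.0], [638.0, 63.0]] [580.8  51.1] ((580.3135375976562, 50.56993103027344), (74.90188598632812, 92.16500854492188), 63.1168212890625)
rib [580.2  44.3] ((579.6237182617188, 44.02922058105469), (12.020915985107422, 53.63288116455078), 63.27312469482422)
slab [[717.0, -100.0], [465.0, -70.0], [487.0, 130.0], [737.0, 102.0]] ((601.8212890625, 14.868019104003906), (202.95777893066406, 253.7903289794922), 83.66398620605469)
leaf 0.47 [705. -58.  30.]
rosette 0.4 [711.  45.  30.]
cup 0.96 [698. 370.  30.]
jar 0.86 [573. 353.  30.]
dish 0.59 [ 652. -366.   30.]
tongs 0.17 [714.  45.  30.]
mallet 0.74 [ 377. -409.   30.]
[[ 2.6000e-01  9.4000e-01  2.3000e-01  7.5910e+01]
 [ 9.7000e-01 -2.5000e-01 -6.0000e-02  5.4973e+02]
 [-0.0000e+00  2.4000e-01 -9.7000e-01  3.8401e+02]
 [ 0.0000e+00  0.0000e+00  0.0000e+00  1.0000e+00]]
```

```bash
python3 -m jog '[[94,[-0.55,-0.35,0],0],[94,[-0.55,-0.35,0],0],[94,[-0.55,-0.35,0],0],[94,[-0.55,-0.35,0],0],[94,[-0.55,-0.35,0],0],[94,[-0.55,-0.35,0],0],[94,[-0.55,-0.35,0],0],[94,[-0.55,-0.35,0],0],[94,[-0.55,-0.35,0],0],[94,[-0.55,-0.35,0],0],[94,[-0.55,-0.35,0],0],[94,[-0.55,-0.35,0],0],[94,[-0.55,-0.35,0],0],[94,[-0.55,-0.35,0],0],[94,[-0.55,-0.35,0],0],[94,[-0.55,-0.35,0],0],[94,[-0.55,-0.35,0],0],[94,[-0.55,-0.35,0],0],[94,[-0.55,-0.35,0],0],[94,[-0.55,-0.35,0],0]]'
python3 - <<'E'
from h import *
K,T=cam("wrist"); im=camera("wrist"); cv2.imwrite("pics/w1.png",im[:,:,::-1]); np.savez("w1.npz",K=K,T=T)
s=read_state(); print(s["clock"],s["eef_pos"],s["eef_rot"])
for q in ["cover_center","platen","pin_tip"]:
    for r in regions_of("wrist",q)[:3]: print(q,round(r["conf"],2),np.round(r["rect"]),r["pixels"].sum())
E
```

```text
clock: 3.3
eef_pos: [583.9, 49.1, 205.5]
eef_rot: [3.142, 0.0, 2.879]
wrist_force: [-0.2, -0.1, 0.9]
finger_gap: 93.8
finger_force: 0.0
3.35 [585.96055368  45.91988592 205.07000462] [-3.14091388e+00  6.67515763e-04  2.87655905e+00]
cover_center 0.89 [158.  28. 102.  52.] 3948
cover_center 0.78 [281. 192.  86.  92.] 6811
cover_center 0.78 [426. 151.  92.  82.] 6306
platen 0.58 [113. 215.  95.  98.] 6660
pin_tip 0.6 [206. 198. 288. 235.] 40081
```

View pics/w1.png

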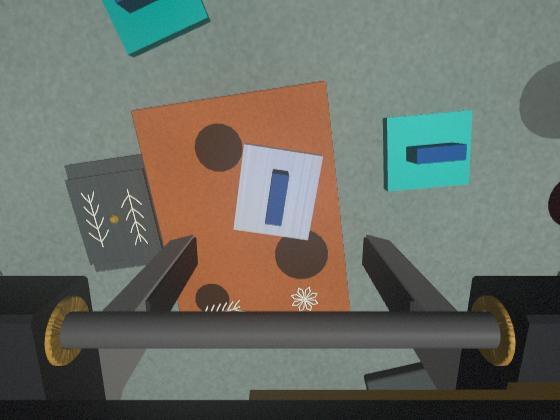

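The wrist view shows the cover at (279,192), its rib at (277,197), the brass pin at (114,219) and the slab edge running from (132,110) to (180,310). The turquoise decoys are at (158,28) and (426,151).

```bash
cat > m.py <<'E'
from h import *
def big(m,seed):
    n,l,st,c=cv2.connectedComponentsWithStats(m.astype(np.uint8)); 
    d=np.linalg.norm(c[1:]-seed,axis=1)+1e3*(st[1:,4]<8); i=1+d.argmin(); return (l==i),c[i]
def pts(m): return np.argwhere(m)[:,::-1]
if __name__=="__main__":
    im=cv2.imread("pics/w1.png"); d=np.load("w1.npz"); K,T=d["K"],d["T"]
    hsv=cv2.cvtColor(im,cv2.COLOR_BGR2HSV).astype(int); H,S,V=hsv[...,0],hsv[...,1],hsv[...,2]
    m,c=big((H>10)&(H<30)&(S>100)&(V>70),[114,219]); print("pin px",c,m.sum(),px2w(K,T,c,28.5)[0].round(1))
    m,c=big((V>165)&(S<60),[279,192]); P=px2w(K,T,pts(m),45)[:,:2]
    r=cv2.minAreaRect(cv2.convexHull(P.astype(np.float32)))
    print("cover",r,m.sum())
    m,c=big((H>100)&(H<125)&(S>90),[277,197]); print("blue",c,m.sum(),[cv2.minAreaRect(cv2.convexHull(px2w(K,T,pts(m),z)[:,:2].astype(np.float32))) for z in (60,75)])
    o=(H<14)&(S>100)
    m=cv2.morphologyEx(o.astype(np.uint8),cv2.MORPH_OPEN,np.ones((5,5)))
    # left edge: leftmost orange px per row
    L=[[np.argmax(m[y]),y] for y in range(125,235) if m[y].any()]
    W=px2w(K,T,np.array(L),30)[:,:2]
    vx,vy,x0,y0=cv2.fitLine(W.astype(np.float32),cv2.DIST_HUBER,0,.01,.01).ravel(); print("edge",W[0],W[-1],np.degrees(np.arctan2(vy,vx)),x0,y0)
    Rr=[[559-np.argmax(m[y,:350][::-1])-209,y] for y in range(95,290)]
    W=px2w(K,T,np.array(Rr),30)[:,:2]; f=cv2.fitLine(W.astype(np.float32),cv2.DIST_HUBER,0,.01,.01).ravel(); print("far edge",np.degrees(np.arctan2(f[1],f[0])),f[2:])
E
python3 m.py
```

```text
pin px [114.  218.5] 60 [ 567.5 -134.1   28.5]
cover ((583.5745849609375, 46.657379150390625), (79.89042663574219, 89.62157440185547), 66.33441162109375) 5679
blue [276.60120482 198.80120482] 830 [((586.3450927734375, 45.956748962402344), (16.097105026245117, 51.292510986328125), 66.29834747314453), ((583.1298217773438, 46.96410369873047), (15.351937294006348, 48.918033599853516), 66.29829406738281)]
edge [479.99834786 -75.41013482] [597.44859655 -89.72754353] -6.775918 541.29724 -83.04803
far edge -6.7146363 [604.37054 108.98803]
```

```bash
python3 -m jog '[[94,[0,0,0],0],[94,[0,0,0],0]]'
python3 - <<'E'
from h import *
for i in range(3):
    s=read_state(); print(s["clock"],s["eef_pos"],s["eef_rot"][2],s["wrist_force"]); camera("wrist")
K,T=cam("wrist"); im=camera("wrist"); cv2.imwrite("pics/w1.png",im[:,:,::-1]); np.savez("w1.npz",K=K,T=T)
E
python3 m.py
```

```text
clock: 3.7
eef_pos: [582.7, 51.1, 205.7]
eef_rot: [3.141, 0.0, 2.88]
wrist_force: [-0.7, 0.2, 0.8]
finger_gap: 94.2
finger_force: 0.0
3.7 [582.66316013  51.06651848 205.73448857] 2.8798520768277958 [-0.65897921  0.16174167  0.83491745]
3.75 [582.74018705  50.99793877 205.72346735] 2.8798313303921255 [-0.0610716   1.16660237  1.38370574]
3.8 [582.79419431  50.90220825 205.70431019] 2.8797346894026856 [0.59982448 0.13502682 0.3312565 ]
pin px [112.95081967 219.55737705] 61 [ 567.6 -134.1   28.5]
cover ((583.5286865234375, 46.70428466796875), (79.92363739013672, 89.67762756347656), 66.2667007446289) 5654
blue [275.14859927 200.24725944] 821 [((586.3525390625, 45.9113883972168), (16.0482120513916, 51.21323776245117), 66.31719207763672), ((583.0888061523438, 46.996429443359375), (15.30572509765625, 48.84376525878906), 66.31723022460938)]
edge [478.57963309 -75.8392567 ] [596.35106087 -89.15667994] -6.716681 535.92584 -82.327614
far edge -6.7237325 [602.96313 109.19487]
```

```bash
python3 -c "
import cell;print(getattr(cell,'grasp_offset',None),[k for k in dir(cell) if k[0]!='_'])"
python3 -m jog '[[45,[-0.03,-0.075,0.1],0.024],[45,[0,0,0.3],0.024],[45,[0,0,0.4],0],[45,[0,0,0.4],0],[45,[0,0,0.4],0],[45,[0,0,0.4],0],[45,[0,0,0.4],0],[45,[0,0,0.3],0],[45,[0,0,0.2],0],[45,[0,0,0.1],0],[45,[0,0,0.1],0],[45,[0,0,0],0],[45,[0,0,0],0]]' 40
python3 - <<'E'
from h import *
K,T=cam("wrist"); im=camera("wrist"); cv2.imwrite("pics/w2.png",im[:,:,::-1])
E
```

```text
18.8 ['Unreachable', 'calibration', 'camera', 'grasp_offset', 'read_state', 'regions_of', 'sign_off']
clock: 5.2
eef_pos: [583.8, 46.2, 51.0]
eef_rot: [3.141, 0.001, 2.728]
wrist_force: [0.2, 0.2, -0.9]
finger_gap: 44.8
finger_force: 0.0
```

View pics/w2.png

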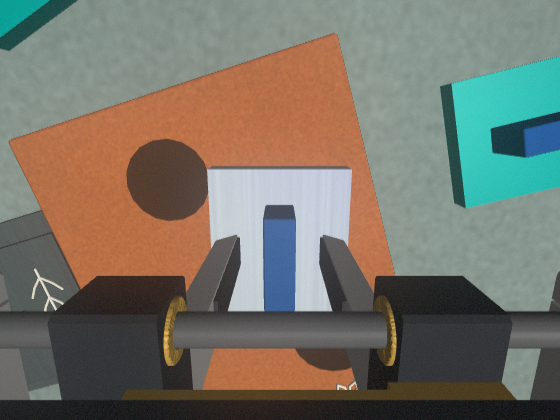

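The fingers straddle the rib and line up with the cover (rib centre at column 280). I'll lower slightly and grip.

```bash
python3 -m jog '[[45,[0,0,0.06],0],[10,[0,0,0],0],[10,[0,0,0],0],[10,[0,0,0],0],[10,[0,0,0],0],[10,[0,0,0],0],[10,[0,0,0],0],[10,[0,0,0],0]]' 40
```

```text
clock: 6.05
eef_pos: [583.6, 46.2, 47.5]
eef_rot: [-3.142, 0.0, 2.728]
wrist_force: [0.0, 0.0, 0.6]
finger_gap: 15.7
finger_force: 40.0
```

```bash
python3 -m jog '[[10,[0,0,0],-0.024],[10,[0,0,0],-0.024],[10,[0,0,0],-0.024],[10,[0,0,0],-0.022],[10,[-0.02,-0.1,0],0],[10,[-0.02,-0.2,0],0],[10,[-0.02,-0.3,0],0],[10,[-0.02,-0.3,0],0],[10,[-0.02,-0.3,0],0],[10,[0,-0.3,0],0],[10,[0,-0.3,0],0],[10,[0,-0.3,0],0],[10,[0,-0.2,0],0],[10,[0,-0.1,0],0],[10,[0,0,0],0],[10,[0,0,0],0],[10,[0,0,0],0]]' 40
python3 - <<'E'
from h import *
K,T=cam("wrist"); im=camera("wrist"); cv2.imwrite("pics/w3.png",im[:,:,::-1]); np.savez("w3.npz",K=K,T=T)
E
```

```text
clock: 7.75
eef_pos: [574.4, -73.5, 47.5]
eef_rot: [-3.141, 0.0, 3.024]
wrist_force: [-0.0, -4.1, 2.6]
finger_gap: 15.9
finger_force: 40.0
```

View pics/w3.png

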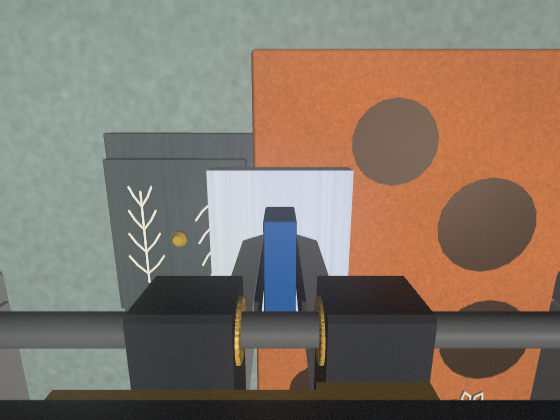

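The cover is square with the jig. The pin is visible at (179,240), and the cover's robot-side edge is at row 169.

```bash
cat > m3.py <<'E'
from m import *
im=cv2.imread("pics/w3.png"); d=np.load("w3.npz"); K,T=d["K"],d["T"]
hsv=cv2.cvtColor(im,cv2.COLOR_BGR2HSV).astype(int); H,S,V=hsv[...,0],hsv[...,1],hsv[...,2]
m,c=big((H>10)&(H<30)&(S>100)&(V>70),[179,240]); w=px2w(K,T,c,27.5)[0]; print("pin",c,m.sum(),w.round(1))
s=read_state(); Rm=R.from_euler('xyz',s["eef_rot"]).as_matrix(); p=s["eef_pos"]; print(p,s["eef_rot"],"pin in tool",((w-p)@Rm).round(1))
g=(V>165)&(S<60)
E=[[x,np.argmax(g[140:200,x])+140] for x in range(215,345,5)]
W=(px2w(K,T,np.array(E),45)-p)@Rm; print("cover edge x_tool",np.median(W[:,0]),"slope deg",np.degrees(np.arctan(np.polyfit(W[:,1],W[:,0],1)[0])))
for y in (180,200):
    xs=np.where(g[y,190:370])[0]+190; print((px2w(K,T,[[xs[0],y],[xs[-1]+1,y]],45)-p)@Rm)
o=cv2.morphologyEx(((H<14)&(S>100)).astype(np.uint8),cv2.MORPH_OPEN,np.ones((5,5)))
W=(px2w(K,T,np.array([[np.argmax(o[y]),y] for y in range(60,160,4)]),30)-p)@Rm; print("slab edge y_tool",np.median(W[:,1]),np.degrees(np.polyfit(W[:,0],W[:,1],1)[0]))
E
python3 m3.py
```

```text
pin [178.70103093 238.67525773] 194 [ 567.3 -135.3   27.5]
[574.43556766 -73.41879471  47.49992614] [-3.14119710e+00  1.69894180e-04  3.02373093e+00] pin in tool [ -0.2 -62.3  20. ]
cover edge x_tool 44.578779617001075 slope deg 0.1779461413853222
[[ 39.63816449 -38.96612528   2.50860509]
 [ 39.7010628   40.40385127   2.47719969]]
[[ 28.49219466 -38.98687999   2.51050694]
 [ 28.5581614   40.44797095   2.47907535]]
slab edge y_tool -14.603371160502483 -0.06337718567777868
```

```bash
python3 -m jog '[[10,[0,-0.1,0],0],[10,[0,-0.2,0],0],[10,[0,-0.2,0],0],[10,[0,-0.2,0],0],[10,[0,-0.2,0],0],[10,[0,-0.2,0],0],[10,[0,-0.1,0],0],[10,[0,-0.06,0],0],[10,[0,0,0],0],[10,[0,0,0],0],[10,[0,0,0.02],0],[10,[0,0,0.02],0],[10,[0,0,0.02],0],[10,[0,0,0],0]]'
```

```text
clock: 9.2
eef_pos: [566.8, -135.9, 44.2]
eef_rot: [3.142, -0.0, 3.023]
wrist_force: [-0.5, -0.7, -1.0]
finger_gap: 15.7
finger_force: 40.0
```

The underside is already below the pin tip with no force reading, so the pin is in the hole. I'll continue down to the plate.

```bash
python3 -m jog '[[10,[0,0,0.02],0],[10,[0,0,0.02],0],[10,[0,0,0.02],0],[10,[0,0,0],0],[10,[0,0,0],0]]'
```

```text
clock: 9.7
eef_pos: [567.0, -136.1, 41.5]
eef_rot: [-3.142, 0.0, 3.023]
wrist_force: [0.4, 0.4, -1.2]
finger_gap: 15.4
finger_force: 40.0
```

```bash
python3 -m jog '[[10,[0,0,0.02],0],[10,[0,0,0.02],0],[10,[0,0,0.02],0],[10,[0,0,0.02],0],[10,[0,0,0.02],0],[10,[0,0,0],0],[10,[0,0,0],0]]' 60
```

```text
clock: 10.4
eef_pos: [567.1, -136.1, 36.9]
eef_rot: [-3.141, 0.0, 3.023]
wrist_force: [-3.5, 2.0, 7.7]
finger_gap: 15.6
finger_force: 60.0
```

```bash
python3 -m jog '[[10,[0,0,0.01],0],[10,[0,0,0.01],0],[10,[0,0,0],0],[10,[0,0,0],0],[10,[0,0,0],0]]'
python3 - <<'E'
from h import *
im=camera("side"); cv2.imwrite("pics/s4.png",cv2.resize(im[130:290,200:400,::-1],None,fx=3.5,fy=3.5,interpolation=cv2.INTER_CUBIC)); s=read_state(); print(s["wrist_force"],s["eef_pos"])
E
```

```text
clock: 10.9
eef_pos: [567.1, -136.1, 36.5]
eef_rot: [-3.141, 0.001, 3.023]
wrist_force: [-6.8, 1.8, 14.0]
finger_gap: 15.9
finger_force: 60.0
[-6.49226831  1.83938294 13.66487241] [ 567.07362099 -136.12971641   36.47375449]
```

View pics/s4.png

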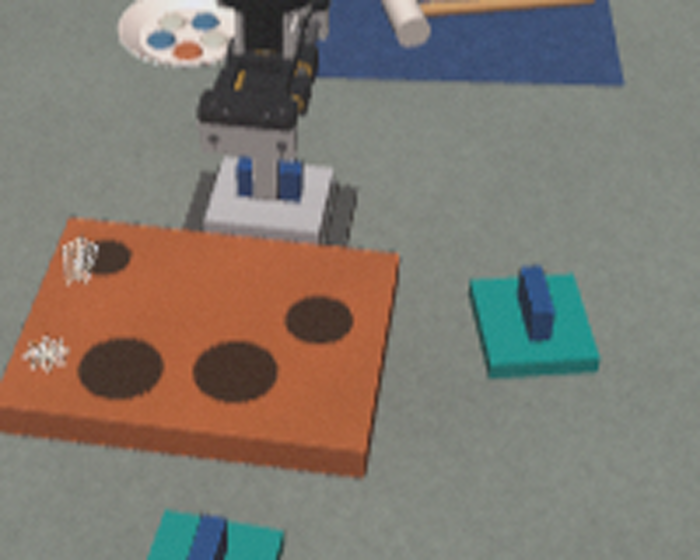

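The cover is on the pin, square with the plate. The force climbed to 14 N after 5 mm of travel, so it is at the stop. I'll ease off the sideways load slightly and check again.

```bash
python3 -m jog '[[10,[0.01,0,0],0],[10,[0.01,0,0.01],0],[10,[0,0,0],0],[10,[0,0,0],0],[10,[0,0,0],0]]'
```

```text
clock: 11.45
eef_pos: [567.0, -136.1, 36.5]
eef_rot: [-3.141, 0.003, 3.023]
wrist_force: [-2.4, 0.8, 13.3]
finger_gap: 16.0
finger_force: 60.0
```

```bash
python3 -c "
from cell import *
print(sign_off())"
```

```text
the job is handed in; nothing more can be done
None
```

I slid the cover onto the pin, square with the jig, and pressed it 5 mm down to the spring stop with about 13 N. The job is handed in with the arm still gripping and pressing; the sign-off returned no verdict.

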